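# Seat the loose refill capsules in their rack

### The job

Two blue ball-shaped refill capsules lie loose on the window sill. Set each of them gently into a dimple of the white refill rack, one in each dimple, so that both rest there without rolling; do not drop or throw them. Leave the orange capsule where it lies.

Things in the scene. Friction and masses are not known exactly. Their poses are not given: they have to be found in the camera images.
- blue1_center (a point): Centre of the first blue refill capsule: a hard plastic ball, 50 mm in diameter, about 60 g, with a thin white seam band. It lies loose on the flat sill (centre 25 mm above it) and rolls when pushed. Its axes mean nothing. Either blue capsule may go into either dimple.
- blue2_center (a point): Centre of the second blue refill capsule, the same as the first: 50 mm in diameter, about 60 g.
- orange_center (a point): Centre of the orange refill capsule: the same kind of ball, 50 mm in diameter, lying loose on the sill. It is not wanted and stays where it is.
- rack: White block fixed to the sill: 90 mm along its x, 210 along its y, 24 high. Origin: centre of its underside, on the sill; z up. In its flat top two round dimples with black floors, at x = 0, y = -55 and +55 mm, 36 mm wide, 12 deep. A capsule seats on the dimple's edge, its centre 41 mm above the sill; let go within 8 mm of the middle, a few mm above its seat, it settles.
There are look-alikes about, which are no part of the job. What is shaped like the part that bears blue2_center but turquoise or yellow is not meant.

How it is judged:
By the outcome, as a careful person would: the job done as asked, in the order asked, and still so for the second after the job is handed in, with the robot touching nothing.
It also fails if it takes over 53 s, if anything falls off the work surface, if the arm or the gripper's body presses on something with over 40 N, if the wrist force passes 120 N, or if a joint passes its speed limit or range.

### The arm

A 6-joint arm with a two-finger parallel gripper is mounted at the origin on the work surface. World frame = base frame: x ahead of the robot, y to its left, z up, the work surface at z = 0. Lengths are in m, angles in rad, forces in N, time in s.
With the tool pointing down it reaches from about 0.35 to 0.975 m from the base axis. Payload 4.9 kg.
Tool frame: the origin (TCP) lies at the very end of the fingers, on their centre line; the grasp point (between the pads) lies 19 mm behind it; z points along the fingers, y is the line along which they close (so a half turn about z gives the same grasp; the last joint's range is limited). The gripper opens to 85 mm and grips with 20 to 120 N. Pads are 22 mm wide; open, the fingers measure 114 mm over their backs; the gripper's body (76 mm by 85 mm) begins 54 mm behind the grasp point. The pads swing forward as they close: fully open they stand 13 mm farther back than shut.
Start: joints at [-1.401, 0.053, 1.613, -0, 1.476, -0.119], TCP at [0.178, -0.599, 0.231] pointing down, gripper open.
Joint ranges: [-3.01, 3.01], [-1.01, 2.22], [0.06, 2.58], [-1.02, 4.17], [0.09, 2.62], [-3.14, 3.14]. Speed limits (rad/s): [2.57, 2.57, 3.14, 3.14, 3.14, 3.14].

### API

Orientations are given as a rotation vector (axis times angle).
In Python, from station import * gives the robot as it stands.
- The arm moves only by the shell command python3 -m crank 'ROWS' [OPENING] [FORCE]. ROWS is JSON, a list of rows, each an object with "offset": the shift along the tool's x, y, z in m, a list of three; "twist": the turn, a rotation vector about the tool's x, y, z in degrees, a list of three. In form: [{"offset": [x, y, z], "twist": [rx, ry, rz]}, ...]. A call has 1 to 20 rows; each row is the pose to reach, as a shift and turn from the pose commanded when the call began, along the tool's axes at that moment; what a row does not reach only later rows make up. A row lasts 1/8 s, in which the tool goes at most 62.5 mm and 10.7 degrees, less where a joint would pass 70% of its speed; a pose out of reach is approached as far as the arm can. A call with a gripper value outside its range is refused whole. OPENING is the opening, from 0 (shut) to 1 (fully open), set as the call begins (- or left out, the last holds). The fingers move at their own pace and stop on an object; FORCE is the grip in N (left out, the last holds). Time passes only in rows, so rows that repeat a pose let the fingers close. It gives the time, the measured TCP pose, the force, the opening and the grip force at its end, in the units of the state.
- get_obs(): the state, without advancing time (a new reading comes with each control period).
- get_image(name): name is "scene" or "side" or "wrist"; returns the picture (420x560x3 uint8, red, green, blue); there is no depth.
- get_calibration(name): a dict with "intrinsics" (3x3 intrinsics, pixels), "world_from_camera" (4x4, takes a point from camera to world coordinates); the wrist camera has in their place "tool_from_camera" (4x4, takes a point from camera to tool coordinates, whose origin is the TCP and whose axes are the flange's). Camera axes: x right, y up, looking along -z (the intrinsics and any distortion apply to the point x, -y, -z); pixel columns grow to the right and rows downward; lengths in m; the calibration is good to about 2 mm. A picture is of the moment at which its call begins: read the wrist's pose just before it. get_calibration takes no time and is no camera call.
- finish_job(): hands the job in; it is judged then, once.
Trained networks look in the newest picture that a camera, given by its name, has taken for a name from the list of things; names that differ only in an ending like _2 or _b are one class to them, and where a whole thing is asked for, a point or a joint stands for the part that bears it (a point fixed in the world has none). Each returns a list of dicts, best first, with "confidence" (0 to 1); they miss things now and then, are a little off and sometimes report something else, mostly with a low value. They report only what shows in the picture. A call takes as long as a camera call. They do not tell look-alikes from the thing itself.
- cut_out(query, camera): "region" (420x560 bool, what is visible of it) and "rect" ([centre column, centre row, width, height] in pixels, round what is visible of it).
The state is a dict: "t": time; "q": joint angles; "dq": joint speeds; "effort": joint torques, N m; "tool_pos": TCP position; "tool_rot": TCP orientation; "contact_force": force on the tool from outside, world axes, zero at the start; "wrist_torque": the same for the moment, N m; "opening": finger opening in m; "grip_force": force on a finger pad.
Only numpy, scipy, OpenCV 4.12 (cv2) and the standard library are available. Lean on these libraries where they do the work, as an engineer would, in place of code of your own. Each camera call takes 0.05 s, during which the arm holds its last target. There are 200 camera calls.

## Working session

There is one attempt and no reset: what is moved stays moved. The work goes in short steps, Python scripts to look and compute and a shell command to move; the robot and the scene stay as the last step left them, time stands still between calls to the robot, and variables do not carry over. Pictures are saved under pics/ and viewed, at most 10 in all, crops included, and the job is handed in when it is done.

```bash
mkdir -p pics; cat > h.py <<'E'
from station import *
import numpy as np, cv2
from scipy.spatial.transform import Rotation as R
def save(n,f,crop=None,s=1):
    im=get_image(n)
    c=im if crop is None else im[crop[1]:crop[3],crop[0]:crop[2]]
    cv2.imwrite('pics/'+f,cv2.resize(c,None,fx=s,fy=s)[:,:,::-1]); return im
def T_tool(o):
    T=np.eye(4);T[:3,:3]=R.from_rotvec(o['tool_rot']).as_matrix();T[:3,3]=o['tool_pos'];return T
def cam(n,o=None):
    c=get_calibration(n);K=np.array(c['intrinsics'])
    return K,(T_tool(o)@np.array(c['tool_from_camera']) if n=='wrist' else np.array(c['world_from_camera'])),c
def atz(n,u,v,z,o=None):
    K,T,c=cam(n,o);d=np.linalg.inv(K)@[u,v,1];d=T[:3,:3]@[d[0],-d[1],-d[2]]
    p=T[:3,3];return p+d*(z-p[2])/d[2]
def tool(p,o):
    return np.linalg.inv(T_tool(o))@np.r_[p,1]
E
python3 - <<'E'
from h import *
o=get_obs();print({k:np.round(v,3) for k,v in o.items()})
a=save('scene','s1.png');
print(get_calibration('scene').keys())
for q in['blue1_center','orange_center','rack']:
    for r in cut_out(q,'scene'):
        m=r['region'];print(q,round(r['confidence'],2),np.round(r['rect']),a[m].mean(0).round(),atz('scene',*r['rect'][:2],.025).round(3))
b=save('side','d1.png')
for q in['blue1_center','rack']:
    for r in cut_out(q,'side'):
        m=r['region'];print(q,round(r['confidence'],2),np.round(r['rect']),b[m].mean(0).round(),atz('side',*r['rect'][:2],.025).round(3))
cv2.imwrite('pics/both.png',np.hstack([a,b])[:,:,::-1][:, :])
print(get_calibration('wrist'))
E
```

```text
{'t': np.float64(0.0), 'q': array([-1.401,  0.053,  1.614,  0.   ,  1.476, -0.119]), 'dq': array([ 0.   ,  0.002,  0.   , -0.   , -0.   , -0.002]), 'effort': array([ 0.0000e+00, -3.9369e+01, -3.7017e+01, -0.0000e+00,  7.0000e-03,
       -0.0000e+00]), 'tool_pos': array([ 0.178, -0.598,  0.23 ]), 'tool_rot': array([-3.107, -0.452,  0.   ]), 'contact_force': array([0.493, 0.318, 1.02 ]), 'wrist_torque': array([ 0.039,  0.001, -0.005]), 'grip_force': np.float64(0.0), 'opening': np.float64(0.085)}
dict_keys(['intrinsics', 'world_from_camera'])
blue1_center 0.6 [165. 205.  22.  20.] [23. 50. 92.] [ 0.505 -0.254  0.025]
orange_center 0.71 [238. 189.  23.  19.] [127.  70.  26.] [ 0.468 -0.086  0.025]
rack 0.61 [383. 220. 101.  45.] [138. 136. 136.] [0.601 0.233 0.025]
blue1_center 0.79 [288. 328.  32.  30.] [ 23.  50. 103.] [ 0.499 -0.257  0.025]
rack 0.78 [246. 162.  71.  63.] [159. 161. 157.] [0.582 0.2   0.025]
{'intrinsics': array([[326.3898342 ,   0.        , 283.76569829],
       [  0.        , 326.3898342 , 208.84041185],
       [  0.        ,   0.        ,   1.        ]]), 'tool_from_camera': array([[-3.35873180e-04,  9.62977160e-01,  2.69582782e-01,
         6.89163014e-02],
       [ 9.99999863e-01,  2.14961392e-04,  4.78035809e-04,
         7.87798682e-05],
       [ 4.02387676e-04,  2.69582906e-01, -9.62977100e-01,
        -1.43139551e-01],
       [ 0.00000000e+00,  0.00000000e+00,  0.00000000e+00,
         1.00000000e+00]])}
```

View pics/s1.png

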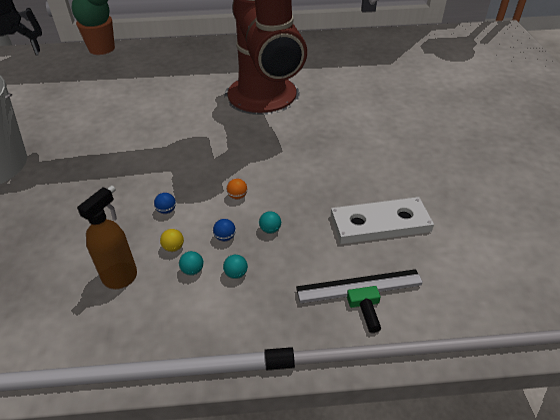

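View pics/d1.png

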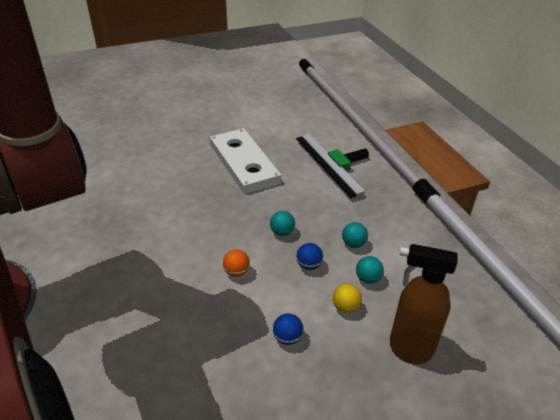

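The blue candidates are at scene (165,203) and (224,230), and at side (288,328) and (310,256). Both are blue with a white band. The turquoise balls (270,222), (191,263), (235,266), the yellow ball (172,240) and the orange ball (237,188) are not wanted. I'll confirm this in one crop and measure.

```bash
python3 - <<'E'
from h import *
for n,f in(('scene','s1.png'),('side','d1.png')):
    a=cv2.imread('pics/'+f);h=cv2.cvtColor(a,cv2.COLOR_BGR2HSV)
    for nm,lo,hi in(('blue',(105,130,40),(125,255,255)),('turq',(80,120,40),(100,255,255)),('yel',(22,150,80),(32,255,255)),('or',(5,190,110),(15,255,255))):
        k,l,st,ce=cv2.connectedComponentsWithStats(cv2.morphologyEx(cv2.inRange(h,lo,hi),cv2.MORPH_CLOSE,np.ones((5,5))))
        for i in range(1,k):
            if 150<st[i,4]<2000:
                (u,v),r=cv2.minEnclosingCircle(np.argwhere(l==i)[:,::-1].astype(np.float32))
                print(n,nm,st[i],round(r,1),atz(n,u,v,.025).round(3))
    # dimples: dark blobs inside rack
    x,y,X,Y=(330,195,436,245) if n=='scene' else (208,126,284,194)
    g=cv2.cvtColor(a,cv2.COLOR_BGR2GRAY)[y:Y,x:X]
    k,l,st,ce=cv2.connectedComponentsWithStats((g<85).astype(np.uint8))
    for i in range(1,k):
        if 40<st[i,4]<500:
            u,v=st[i,0]+st[i,2]/2-.5+x,st[i,1]+st[i,3]/2-.5+y
            print(n,'dimple',st[i],u,v,atz(n,u,v,.024).round(3))
a=cv2.imread('pics/s1.png')[170:285,140:290];cv2.imwrite('pics/c1.png',cv2.resize(a,None,fx=4,fy=4,interpolation=2))
E
```

```text
scene blue [154 193  21  20 338] 10.6 [ 0.499 -0.256  0.025]
scene blue [213 219  22  22 372] 11.1 [ 0.597 -0.119  0.025]
scene turq [259 212  22  21 366] 10.8 [ 0.583 -0.017  0.025]
scene turq [179 251  24  24 436] 12.0 [ 0.685 -0.188  0.025]
scene turq [223 255  25  23 442] 12.0 [ 0.703 -0.097  0.025]
scene yel [160 229  24  22 389] 11.6 [ 0.617 -0.232  0.025]
scene or [227 179  20  15 225] 9.5 [ 0.458 -0.088  0.025]
scene dimple [  0  15 100  35 315] 379.5 227.0 [0.62  0.221 0.024]
scene dimple [68 14 15 10 95] 405.0 213.5 [0.584 0.288 0.024]
scene dimple [20 20 16 10 99] 357.5 219.5 [0.593 0.178 0.024]
side blue [297 243  26  27 511] 13.2 [ 0.598 -0.12   0.025]
side blue [273 314  30  31 675] 15.3 [ 0.498 -0.257  0.025]
side turq [270 211  25  25 469] 12.3 [ 0.584 -0.018  0.025]
side turq [342 222  25  26 492] 12.7 [ 0.702 -0.098  0.025]
side turq [356 256  27  27 574] 13.7 [ 0.684 -0.189  0.025]
side yel [333 284  28  29 629] 14.6 [ 0.617 -0.233  0.025]
side or [223 250  26  22 433] 12.6 [ 0.465 -0.087  0.025]
side dimple [20 15 12  6 49] 233.5 143.5 [0.579 0.283 0.024]
side dimple [39 39 13  8 67] 253.0 168.5 [0.59  0.173 0.024]
side dimple [38 54 38 14 77] 264.5 186.5 [0.591 0.104 0.024]
```

View pics/c1.png

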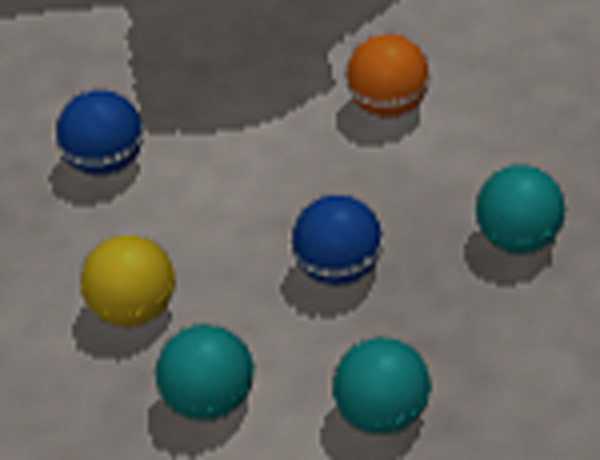

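The crop confirms two blue balls with a white seam. A is at (0.4985,-0.2565) and B at (0.5975,-0.1195), and both cameras agree to 2 mm. The dimples are at about (0.592,0.176) and (0.583,0.287), 110 mm apart as given.

```bash
python3 - <<'E'
from h import *
o=get_obs();print(T_tool(o).round(3))
for p in[(.4985,-.2565,.13),(.5975,-.1195,.13),(.592,.176,.2)]:print(tool(p,o).round(4))
E
```

```text
[[ 0.959  0.285 -0.     0.178]
 [ 0.285 -0.959  0.001 -0.599]
 [ 0.    -0.001 -1.     0.231]
 [ 0.     0.     0.     1.   ]]
[ 0.4048 -0.2369  0.1011  1.    ]
[ 0.5387 -0.34    0.1012  1.    ]
[ 0.6176 -0.6249  0.0314  1.    ]
```

```bash
python3 -m crank '[{"offset":[0.02,-0.012,0.004],"twist":[0,0,0]},{"offset":[0.06,-0.035,0.012],"twist":[0,0,0]},{"offset":[0.11,-0.064,0.025],"twist":[0,0,0]},{"offset":[0.16,-0.094,0.04],"twist":[0,0,0]},{"offset":[0.21,-0.123,0.05],"twist":[0,0,0]},{"offset":[0.26,-0.152,0.065],"twist":[0,0,0]},{"offset":[0.31,-0.181,0.078],"twist":[0,0,0]},{"offset":[0.36,-0.211,0.09],"twist":[0,0,0]},{"offset":[0.39,-0.228,0.098],"twist":[0,0,0]},{"offset":[0.405,-0.237,0.101],"twist":[0,0,0]},{"offset":[0.405,-0.237,0.101],"twist":[0,0,0]},{"offset":[0.405,-0.237,0.101],"twist":[0,0,0]}]' 1 30
cat > ball.py <<'E'
from h import *
import sys
o=get_obs();a=get_image('wrist')
h=cv2.cvtColor(a,cv2.COLOR_RGB2HSV)
k,l,st,ce=cv2.connectedComponentsWithStats(cv2.morphologyEx(cv2.inRange(h,(105,130,40),(125,255,255)),cv2.MORPH_CLOSE,np.ones((9,9))))
for i in range(1,k):
    if st[i,4]>400:
        (u,v),r=cv2.minEnclosingCircle(np.argwhere(l==i)[:,::-1].astype(np.float32))
        p=atz('wrist',u,v,.025,o);print(st[i],r,p.round(4),'tool',tool(p,o).round(4))
print(o['t'],o['tool_pos'].round(4))
cv2.imwrite('pics/'+sys.argv[1],a[:,:,::-1])
E
python3 ball.py w1.png
```

```text
t: 1.85
tool_pos: [0.4983, -0.2574, 0.1307]
tool_rot: [3.108, 0.45, 0.0]
contact_force: [0.0, 0.1, 0.4]
opening: 0.0857
grip_force: 0.0
[  87    0   77   57 3604] 41.257999420166016 [ 0.5946 -0.1147  0.025 ] tool [ 0.1328 -0.1096  0.1057  1.    ]
[ 251  179   61   60 2906] 30.577455520629883 [ 0.497  -0.2555  0.025 ] tool [-7.000e-04 -2.200e-03  1.057e-01  1.000e+00]
1.85 [ 0.4983 -0.2574  0.1307]
```

View pics/w1.png

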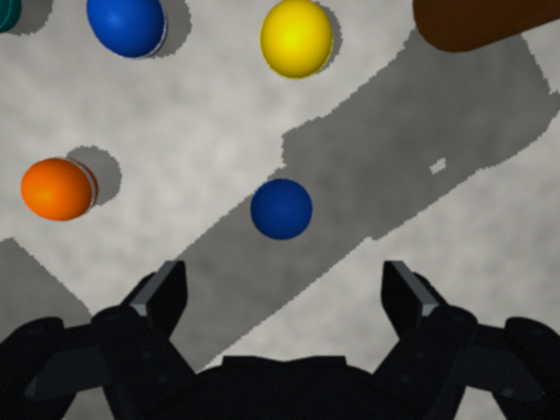

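The wrist view shows ball A at (281,209), midway between the fingers and within 2 mm. I'll descend and grip.

```bash
python3 -m crank '[{"offset":[0,-0.001,0.02],"twist":[0,0,0]},{"offset":[0,-0.001,0.05],"twist":[0,0,0]},{"offset":[0,-0.001,0.08],"twist":[0,0,0]},{"offset":[0,-0.001,0.105],"twist":[0,0,0]},{"offset":[0,-0.001,0.118],"twist":[0,0,0]},{"offset":[0,-0.001,0.123],"twist":[0,0,0]},{"offset":[0,-0.001,0.123],"twist":[0,0,0]}]' 1 25 && python3 -m crank '[{"offset":[0,0,0],"twist":[0,0,0]},{"offset":[0,0,0],"twist":[0,0,0]},{"offset":[0,0,0],"twist":[0,0,0]},{"offset":[0,0,0],"twist":[0,0,0]},{"offset":[0,0,0],"twist":[0,0,0]},{"offset":[0,0,0],"twist":[0,0,0]},{"offset":[0,0,0],"twist":[0,0,0]},{"offset":[0,0,0],"twist":[0,0,0]}]' 0 25
python3 - <<'E'
from h import *
o=get_obs()
for p in[(.583,.287,.13),(.592,.176,.13)]:print(tool(p,o).round(4))
E
```

```text
t: 2.78
tool_pos: [0.4986, -0.2559, 0.0075]
tool_rot: [3.109, 0.452, 0.0]
contact_force: [0.7, -0.7, 0.9]
opening: 0.0856
grip_force: 0.0
t: 3.78
tool_pos: [0.4992, -0.2561, 0.0083]
tool_rot: [3.108, 0.452, 0.002]
contact_force: [-0.5, 1.3, 5.1]
opening: 0.0485
grip_force: 25.6
[ 0.2352 -0.4965 -0.122   1.    ]
[ 0.2122 -0.3876 -0.1219  1.    ]
```

```bash
python3 -m crank '[{"offset":[0,0,-0.01],"twist":[0,0,0]},{"offset":[0,0,-0.04],"twist":[0,0,0]},{"offset":[0,0,-0.08],"twist":[0,0,0]},{"offset":[0.005,-0.016,-0.115],"twist":[0,0,0]},{"offset":[0.015,-0.05,-0.125],"twist":[0,0,0]},{"offset":[0.029,-0.095,-0.125],"twist":[0,0,0]},{"offset":[0.044,-0.145,-0.125],"twist":[0,0,0]},{"offset":[0.059,-0.195,-0.125],"twist":[0,0,0]},{"offset":[0.074,-0.245,-0.125],"twist":[0,0,0]},{"offset":[0.089,-0.295,-0.125],"twist":[0,0,0]},{"offset":[0.104,-0.345,-0.125],"twist":[0,0,0]},{"offset":[0.119,-0.39,-0.125],"twist":[0,0,0]},{"offset":[0.129,-0.425,-0.125],"twist":[0,0,0]},{"offset":[0.134,-0.442,-0.125],"twist":[0,0,0]},{"offset":[0.134,-0.442,-0.125],"twist":[0,0,0]},{"offset":[0.134,-0.442,-0.125],"twist":[0,0,0]}]' - -
cat > dim.py <<'E'
from h import *
import sys
o=get_obs();a=get_image('wrist');cv2.imwrite('pics/'+sys.argv[1],a[:,:,::-1])
rs=cut_out('rack','wrist');print(o['t'],o['tool_pos'].round(4),[(round(r['confidence'],2),np.round(r['rect'])) for r in rs])
m=np.zeros(a.shape[:2],np.uint8)
pts=np.argwhere(rs[0]['region'])[:,::-1].astype(np.int32);cv2.fillConvexPoly(m,cv2.convexHull(pts),1)
g=cv2.cvtColor(a,cv2.COLOR_RGB2GRAY)
k,l,st,ce=cv2.connectedComponentsWithStats(((g<90)&(m>0)).astype(np.uint8))
for i in range(1,k):
    if st[i,4]>300:
        c,_=cv2.findContours((l==i).astype(np.uint8),0,1);e=cv2.fitEllipse(c[0]) if len(c[0])>5 else ((0,0),)
        print(st[i],np.round(e[0]),'world',atz('wrist',*e[0],.024,o).round(4),'tool',tool(atz('wrist',*e[0],.024,o),o).round(4))
E
python3 dim.py w2.png
```

```text
t: 5.78
tool_pos: [0.501, 0.2052, 0.1321]
tool_rot: [3.108, 0.451, -0.001]
contact_force: [0.3, 0.4, -0.2]
opening: 0.0485
grip_force: 26.2
5.775 [0.501  0.2052 0.1321] [(0.94, array([284.,  87., 314., 175.]))]
[ 186   50   43   46 1542] [207.  72.] world [0.5811 0.2864 0.024 ] tool [ 0.0999 -0.0552  0.108   1.    ]
[ 329   83   42   44 1445] [350. 105.] world [0.5895 0.1809 0.024 ] tool [0.078  0.0484 0.1081 1.    ]
```

View pics/w2.png

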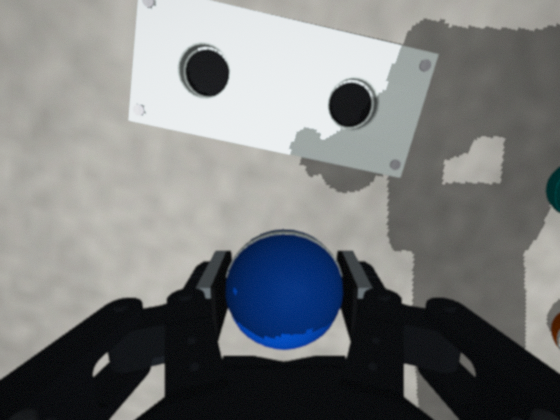

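Dimple floors at (207,72) and (350,105), corrected to z = 0.012, give D1 (0.582,0.288) and D2 (0.591,0.179), 109 mm apart. The ball is held centrally at (285,290). I'll carry it to D1.

```bash
python3 -m crank '[{"offset":[0.015,-0.008,0],"twist":[0,0,0]},{"offset":[0.05,-0.028,0],"twist":[0,0,0]},{"offset":[0.085,-0.047,0.01],"twist":[0,0,0]},{"offset":[0.101,-0.056,0.03],"twist":[0,0,0]},{"offset":[0.101,-0.056,0.06],"twist":[0,0,0]},{"offset":[0.101,-0.056,0.085],"twist":[0,0,0]},{"offset":[0.101,-0.056,0.096],"twist":[0,0,0]},{"offset":[0.101,-0.056,0.101],"twist":[0,0,0]},{"offset":[0.101,-0.056,0.104],"twist":[0,0,0]},{"offset":[0.101,-0.056,0.106],"twist":[0,0,0]},{"offset":[0.101,-0.056,0.106],"twist":[0,0,0]},{"offset":[0.101,-0.056,0.106],"twist":[0,0,0]}]' - -
```

```text
t: 7.38
tool_pos: [0.5821, 0.2889, 0.0268]
tool_rot: [-3.109, -0.452, -0.001]
contact_force: [0.5, 0.4, -1.8]
opening: 0.0484
grip_force: 26.2
```

```bash
python3 -m crank '[{"offset":[0,0,0.001],"twist":[0,0,0]},{"offset":[0,0,0.0018],"twist":[0,0,0]},{"offset":[0,0,0.0018],"twist":[0,0,0]}]' - - && python3 -m crank '[{"offset":[0,0,0],"twist":[0,0,0]},{"offset":[0,0,0],"twist":[0,0,0]},{"offset":[0,0,0],"twist":[0,0,0]},{"offset":[0,0,0],"twist":[0,0,0]}]' 0.66 - && python3 -m crank '[{"offset":[0,0,0],"twist":[0,0,0]},{"offset":[0,0,0],"twist":[0,0,0]},{"offset":[0,0,0],"twist":[0,0,0]},{"offset":[0,0,0],"twist":[0,0,0]}]' 1 - && python3 -m crank '[{"offset":[0,0,-0.01],"twist":[0,0,0]},{"offset":[0,0,-0.035],"twist":[0,0,0]},{"offset":[0,0,-0.07],"twist":[0,0,0]},{"offset":[0,0,-0.105],"twist":[0,0,0]},{"offset":[0,0,-0.115],"twist":[0,0,0]},{"offset":[0,0,-0.115],"twist":[0,0,0]}]' 1 -
cat > chk.py <<'E'
from h import *
import sys
for n in('scene','side'):
    a=get_image(n);h=cv2.cvtColor(a,cv2.COLOR_RGB2HSV)
    k,l,st,ce=cv2.connectedComponentsWithStats(cv2.morphologyEx(cv2.inRange(h,(105,130,40),(125,255,255)),cv2.MORPH_CLOSE,np.ones((5,5))))
    for i in range(1,k):
        if 100<st[i,4]<2000:
            (u,v),r=cv2.minEnclosingCircle(np.argwhere(l==i)[:,::-1].astype(np.float32))
            print(n,st[i],'z25',atz(n,u,v,.025).round(3),'z41',atz(n,u,v,.041).round(3))
    cv2.imwrite('pics/%s_%s.png'%(sys.argv[1],n),a[:,:,::-1])
o=get_obs();print(o['t'],tool((.5975,-.1195,.13),o).round(4))
E
python3 chk.py k1
```

```text
t: 7.75
tool_pos: [0.5822, 0.2888, 0.0249]
tool_rot: [-3.109, -0.452, -0.001]
contact_force: [0.8, 0.5, 0.9]
opening: 0.0488
grip_force: 26.3
t: 8.25
tool_pos: [0.5818, 0.2887, 0.0244]
tool_rot: [3.109, 0.452, -0.0]
contact_force: [0.4, -0.2, -0.3]
opening: 0.0561
grip_force: 0.0
t: 8.75
tool_pos: [0.5819, 0.2887, 0.0245]
tool_rot: [3.109, 0.452, -0.0]
contact_force: [0.9, 0.7, -0.9]
opening: 0.0855
grip_force: 0.0
t: 9.5
tool_pos: [0.5822, 0.2888, 0.1402]
tool_rot: [-3.109, -0.452, -0.002]
contact_force: [-0.1, 0.7, 0.6]
opening: 0.0853
grip_force: 0.0
scene [396 197  22  21 367] z25 [0.564 0.296 0.025] z41 [0.58  0.288 0.041]
scene [213 219  22  22 368] z25 [ 0.597 -0.119  0.025] z41 [ 0.612 -0.117  0.041]
side [225 126  19  21 304] z25 [0.59  0.312 0.025] z41 [0.583 0.289 0.041]
side [297 243  26  27 514] z25 [ 0.597 -0.12   0.025] z41 [ 0.59  -0.134  0.041]
9.6 [-0.1002  0.3957  0.008   1.    ]
```

Ball A is seated at (0.581,0.288,0.041) in both views, and B hasn't moved. Now B, with the tool turned 45° so the fingers go between its neighbours.

```bash
python3 -m crank '[{"offset":[-0.004,0.015,0],"twist":[0,0,2]},{"offset":[-0.011,0.045,0],"twist":[0,0,6]},{"offset":[-0.023,0.09,0.002],"twist":[0,0,12]},{"offset":[-0.035,0.14,0.003],"twist":[0,0,18]},{"offset":[-0.048,0.19,0.004],"twist":[0,0,24]},{"offset":[-0.061,0.24,0.005],"twist":[0,0,30]},{"offset":[-0.073,0.29,0.006],"twist":[0,0,36]},{"offset":[-0.086,0.34,0.007],"twist":[0,0,41]},{"offset":[-0.095,0.375,0.008],"twist":[0,0,44]},{"offset":[-0.1,0.395,0.008],"twist":[0,0,45]},{"offset":[-0.1,0.395,0.008],"twist":[0,0,45]},{"offset":[-0.1,0.395,0.008],"twist":[0,0,45]}]' 1 25; python3 ball.py w3.png
```

```text
t: 11.1
tool_pos: [0.5983, -0.1174, 0.1311]
tool_rot: [-3.045, 0.77, 0.001]
contact_force: [-0.3, -0.0, -0.3]
opening: 0.0852
grip_force: 0.0
[ 257  180   61   60 2894] 30.438371658325195 [ 0.5959 -0.1183  0.025 ] tool [-0.0016  0.002   0.1061  1.    ]
11.1 [ 0.5983 -0.1174  0.1311]
```

View pics/w3.png

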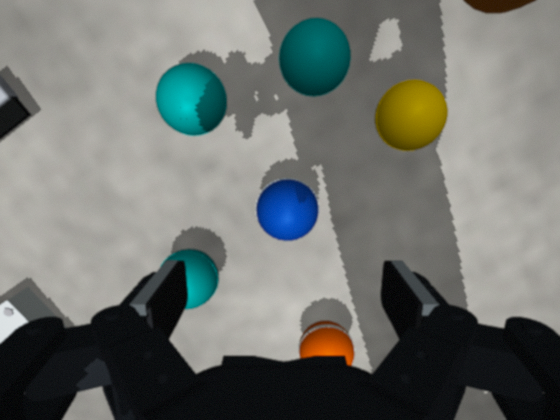

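Ball B is at (287,210), between the fingers and with all neighbours clear of them. I'll descend and grip.

```bash
python3 -m crank '[{"offset":[-0.001,0.0015,0.02],"twist":[0,0,0]},{"offset":[-0.001,0.0015,0.05],"twist":[0,0,0]},{"offset":[-0.001,0.0015,0.08],"twist":[0,0,0]},{"offset":[-0.001,0.0015,0.105],"twist":[0,0,0]},{"offset":[-0.001,0.0015,0.118],"twist":[0,0,0]},{"offset":[-0.001,0.0015,0.123],"twist":[0,0,0]},{"offset":[-0.001,0.0015,0.123],"twist":[0,0,0]}]' 1 25 && python3 -m crank '[{"offset":[0,0,0],"twist":[0,0,0]},{"offset":[0,0,0],"twist":[0,0,0]},{"offset":[0,0,0],"twist":[0,0,0]},{"offset":[0,0,0],"twist":[0,0,0]},{"offset":[0,0,0],"twist":[0,0,0]},{"offset":[0,0,0],"twist":[0,0,0]},{"offset":[0,0,0],"twist":[0,0,0]},{"offset":[0,0,0],"twist":[0,0,0]}]' 0 25
python3 - <<'E'
from h import *
o=get_obs()
print(T_tool(o).round(4),tool((.5905,.179,.13),o).round(4))
E
```

```text
t: 12.02
tool_pos: [0.5972, -0.1192, 0.0087]
tool_rot: [3.045, -0.772, 0.001]
contact_force: [-0.0, 0.3, 1.1]
opening: 0.0856
grip_force: 0.0
t: 13.02
tool_pos: [0.5978, -0.1194, 0.0096]
tool_rot: [-3.045, 0.772, -0.003]
contact_force: [-0.1, 0.4, 6.1]
opening: 0.0488
grip_force: 25.7
[[ 8.792e-01 -4.765e-01  1.800e-03  5.978e-01]
 [-4.765e-01 -8.792e-01 -3.000e-04 -1.194e-01]
 [ 1.700e-03 -6.000e-04 -1.000e+00  9.600e-03]
 [ 0.000e+00  0.000e+00  0.000e+00  1.000e+00]] [-0.1484 -0.259  -0.1205  1.    ]
```

```bash
python3 -m crank '[{"offset":[0,0,-0.01],"twist":[0,0,0]},{"offset":[0,0,-0.04],"twist":[0,0,0]},{"offset":[0,0,-0.08],"twist":[0,0,0]},{"offset":[-0.005,-0.009,-0.11],"twist":[0,0,0]},{"offset":[-0.02,-0.035,-0.12],"twist":[0,0,0]},{"offset":[-0.043,-0.075,-0.12],"twist":[0,0,0]},{"offset":[-0.068,-0.118,-0.12],"twist":[0,0,0]},{"offset":[-0.093,-0.162,-0.12],"twist":[0,0,0]},{"offset":[-0.115,-0.2,-0.12],"twist":[0,0,0]},{"offset":[-0.135,-0.235,-0.12],"twist":[0,0,0]},{"offset":[-0.145,-0.253,-0.12],"twist":[0,0,0]},{"offset":[-0.148,-0.259,-0.115],"twist":[0,0,0]},{"offset":[-0.148,-0.259,-0.09],"twist":[0,0,0]},{"offset":[-0.148,-0.259,-0.06],"twist":[0,0,0]},{"offset":[-0.148,-0.259,-0.035],"twist":[0,0,0]},{"offset":[-0.148,-0.259,-0.025],"twist":[0,0,0]},{"offset":[-0.148,-0.259,-0.021],"twist":[0,0,0]},{"offset":[-0.148,-0.259,-0.02],"twist":[0,0,0]},{"offset":[-0.148,-0.259,-0.02],"twist":[0,0,0]}]' - -; python3 chk.py k2
```

```text
t: 15.4
tool_pos: [0.591, 0.179, 0.0297]
tool_rot: [-3.045, 0.772, -0.003]
contact_force: [-1.0, -0.3, -0.7]
opening: 0.0486
grip_force: 26.0
scene [396 197  22  21 367] z25 [0.564 0.296 0.025] z41 [0.58  0.288 0.041]
scene [348 201  22  23 373] z25 [0.57  0.185 0.025] z41 [0.586 0.18  0.041]
side [225 126  19  21 297] z25 [0.59  0.312 0.025] z41 [0.583 0.289 0.041]
15.5 [ 0.1482  0.2593 -0.1006  1.    ]
```

Ball B is over the dimple and about 4 mm above its seat. I'll lower the last few mm and release.

```bash
python3 -m crank '[{"offset":[0,0,0.001],"twist":[0,0,0]},{"offset":[0,0,0.002],"twist":[0,0,0]},{"offset":[0,0,0.003],"twist":[0,0,0]},{"offset":[0,0,0.0038],"twist":[0,0,0]},{"offset":[0,0,0.0038],"twist":[0,0,0]}]' - - && python3 -m crank '[{"offset":[0,0,0],"twist":[0,0,0]},{"offset":[0,0,0],"twist":[0,0,0]},{"offset":[0,0,0],"twist":[0,0,0]},{"offset":[0,0,0],"twist":[0,0,0]}]' 0.66 - && python3 -m crank '[{"offset":[0,0,0],"twist":[0,0,0]},{"offset":[0,0,0],"twist":[0,0,0]},{"offset":[0,0,0],"twist":[0,0,0]},{"offset":[0,0,0],"twist":[0,0,0]}]' 1 - && python3 -m crank '[{"offset":[0,0,-0.01],"twist":[0,0,0]},{"offset":[0,0,-0.035],"twist":[0,0,0]},{"offset":[0,0,-0.07],"twist":[0,0,0]},{"offset":[0,0,-0.11],"twist":[0,0,0]},{"offset":[-0.02,0,-0.14],"twist":[0,0,0]},{"offset":[-0.05,0,-0.15],"twist":[0,0,0]},{"offset":[-0.05,0,-0.15],"twist":[0,0,0]},{"offset":[-0.05,0,-0.15],"twist":[0,0,0]}]' 1 -
python3 chk.py k3
```

```text
t: 16.12
tool_pos: [0.5913, 0.1788, 0.0262]
tool_rot: [-3.045, 0.772, -0.003]
contact_force: [-0.5, -1.6, 5.5]
opening: 0.0487
grip_force: 26.5
t: 16.62
tool_pos: [0.5899, 0.179, 0.0244]
tool_rot: [3.045, -0.772, -0.001]
contact_force: [0.5, -0.2, -0.8]
opening: 0.0566
grip_force: 0.0
t: 17.12
tool_pos: [0.5902, 0.179, 0.0247]
tool_rot: [-3.045, 0.772, -0.0]
contact_force: [-0.5, 0.0, -0.1]
opening: 0.0853
grip_force: 0.0
t: 18.12
tool_pos: [0.5464, 0.2026, 0.1748]
tool_rot: [3.045, -0.772, 0.001]
contact_force: [0.1, 0.8, -0.6]
opening: 0.0857
grip_force: 0.0
scene [396 197  22  21 367] z25 [0.564 0.296 0.025] z41 [0.58  0.288 0.041]
scene [348 203  22  21 363] z25 [0.575 0.184 0.025] z41 [0.59  0.179 0.041]
side [225 126  19  21 300] z25 [0.59  0.312 0.025] z41 [0.583 0.289 0.041]
side [243 151  21  21 338] z25 [0.598 0.199 0.025] z41 [0.591 0.178 0.041]
18.225 [0.1984 0.2585 0.0442 1.    ]
```

View pics/k3_scene.png

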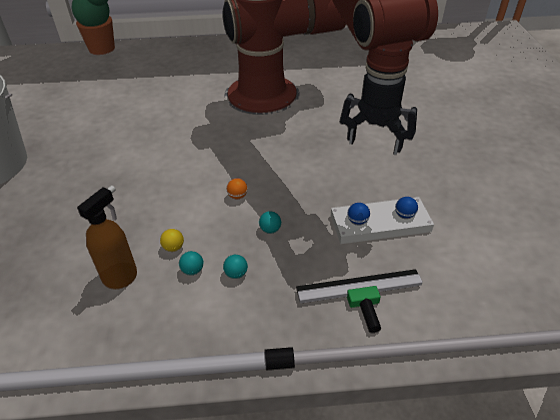

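Both blue capsules are seated in the rack at (359,213) and (407,207). The orange one is still at (237,188), and the gripper is clear.

```bash
python3 -c "
from station import *
print(finish_job())"
```

```text
the job is handed in; nothing more can be done
None
```

Both blue capsules are resting in the rack's two dimples, the orange one was left where it lay, and the job was handed in at about 18 s of the 53 s allowed.

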